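# Load the hub on the sprung test stage

## Robot

A 7-joint arm with a two-finger parallel gripper is mounted at the origin on a cart in front of the work surface, level with it; the furniture and walls round the work are solid. World frame = base frame: x ahead of the robot, y to its left, z up, the work surface at z = 0. Lengths are in m, angles in rad, forces in N, time in s.
With the tool pointing down it reaches from about 0.4 to 0.875 m from the base axis. Payload 6.5 kg.
Tool frame: the origin (TCP) lies at the very end of the fingers, on their centre line; the grasp point (between the pads) lies 19 mm behind it (bot.tcp_to_grasp is the distance from the TCP to the grasp point, in m); z points along the fingers, y is the line along which they close (so a half turn about z gives the same grasp; the last joint's range is limited). The gripper opens to 85 mm and grips with 20 to 120 N. Pads are 22 mm wide; open, the fingers measure 114 mm over their backs; the gripper's body (76 mm by 85 mm) begins 54 mm behind the grasp point. The pads swing forward as they close: fully open they stand 13 mm farther back than shut.
Start: joints at [1.219, 0.536, -0.004, 1.538, 0.003, 1.067, -0.071], TCP at [0.183, -0.624, 0.231] pointing down, gripper open.
Joint ranges: [-2.7, 2.7], [-0.37, 2.16], [-1.27, 1.26], [0.24, 2.4], [-1.31, 4.45], [0.19, 1.91], [-2.76, 2.76]. Speed limits (rad/s): [2.39, 2.39, 3.14, 3.14, 3.14, 3.14, 3.14].

## Interface

Orientations are given as [roll, pitch, yaw] about the fixed x, y, z axes, in that order (R = Rz(yaw) Ry(pitch) Rx(roll)).
In Python, from bench import bot gives the robot as it stands.
- The arm moves only by the shell command python3 -m inch 'ROWS' [FORCE]. ROWS is JSON, a list that holds one entry, the list of rows, each a list of 7 numbers: the shift along the tool's x, y, z in units of 30 mm (1.0 is 30 mm), then the turn, a rotation vector about the tool's x, y, z in units of 5 degrees (1.0 is 5 degrees), then the closure in counts, from 0 (fully open) to 255 (shut). A call has 1 to 10 rows; each row shifts and turns the commanded pose from where the row before left it, along the tool's axes as they then stand; what a row does not reach is not made up. A row lasts 1/12 s, in which the tool goes at most 41.7 mm and 7.16 degrees, less where a joint would pass 70% of its speed; a pose out of reach is approached as far as the arm can. A call is refused whole if a number of a shift passes 1 or a number of a turn 1, either way. A call with a gripper value outside its range is refused whole. The fingers move at their own pace and stop on an object; FORCE is the grip in N (left out, the last holds). Time passes only in rows, so rows that do not move let the fingers close. It gives the time, the measured TCP pose, the force, the opening and the grip force at its end, in the units of the state.
- bot.sense(): the state, without advancing time (a new reading comes with each control period).
- bot.camera(name): name is "side" or "top"; returns a dict with "frame" (480x640x3 uint8, red, green, blue), "K" (3x3 intrinsics, pixels), "D" ([k1, k2, p1, p2, k3] as OpenCV has them; the pictures are not rectified), "extrinsics" (4x4, takes a point from world to camera coordinates). Camera axes: x right, y up, looking along -z (the intrinsics and any distortion apply to the point x, -y, -z); pixel columns grow to the right and rows downward; lengths in m; the calibration is good to about 2 mm. A picture is of the moment at which its call begins. There is no depth.
- bot.finish_job(): hands the job in; it is judged then, once.
The state is a dict: "time_s": time; "qpos": joint angles; "joint_velocities": joint speeds; "joint_torque": joint torques, N m; "tool_pos": TCP position; "ee_rot": TCP orientation; "ft_force": force on the tool from outside, world axes, zero at the start; "wrist_torque": the same for the moment, N m; "finger_gap": opening from 0.0 (shut) to 1.0 (fully open); "grip_force": force on a finger pad.
Only numpy, scipy, OpenCV 4.12 (cv2) and the standard library are available. Lean on these libraries where they do the work, as an engineer would, in place of code of your own. Each camera call takes 0.05 s, during which the arm holds its last target. There are 200 camera calls.

## Task

Lay the USB hub flat on the raised spring-loaded platform of the test fixture, its length along the platform between the two end lips. Then push it straight down until the latch catches, and let go, so that the platform stays locked down with the hub lying on it.

Things in the scene. Friction and masses are not known exactly. Their poses are not given: they have to be found in the camera images.
- usb_hub: USB hub: grey oblong block with four ports along one long side, 32 mm wide (x), 104 mm long (y), flat top 20 mm above its underside (22 mm with details), 70 g. It lies flat on the desk at the left, in any of three spots shared with a longer black power brick and a larger hand meter. Origin: centre of the underside, z up. Either way round will do.
- fixture: The test fixture, fixed to the desk at the right front: dark steel base 110 x 203 x 8 mm that carries the sprung platform. Origin: on the desk under the platform's centre; y along the platform towards the latch, z up. At y = 85 to 115 mm stands the grey latch housing, 40 mm wide, 62 mm high, with a small steel bolt pointing at the platform.
- platform (a point): Centre of the top face of the sprung platform, moving with it; x across, y along towards the latch, z up. Bare aluminium plate 90 mm wide (x), 142 mm long (y), 6 mm thick, with a lip 5 mm high and 5 mm wide along each short end, 132 mm apart inside; the long sides are open. Raised, its top is 62 mm above the desk.
- stage (a joint): How far the platform is pushed down, m: 0 raised (start), 0.023 hard stop. It slides without tilting against a spring of about 4 N at the top, 10 N at the bottom; the latch adds up to 4 N on the way. Pushed past 0.019, the bolt snaps over the plate's edge and the platform stays at about 0.018 when let go; let go earlier, it springs back up. The hub's weight does not move it.

How it is judged:
On the way, in this order (a step that is already met when the one before it is completed fails the run):
1. the hub is set on the platform while the platform is still up (x of usb_hub in the frame of platform between -0.025 and 0.025 m and y of usb_hub in the frame of platform between -0.02 and 0.02 m and z of usb_hub in the frame of platform between -0.005 and 0.012 m and angle between the y axis of usb_hub and the y axis of platform, either way round below 0.3 rad and value of joint stage below 0.012 m), for 0.05 s.
2. the platform is pushed down with the hub on it (x of usb_hub in the frame of platform between -0.025 and 0.025 m and y of usb_hub in the frame of platform between -0.02 and 0.02 m and z of usb_hub in the frame of platform between -0.005 and 0.008 m and angle between the y axis of usb_hub and the y axis of platform, either way round below 0.3 rad and value of joint stage above 0.016 m), for 0.1 s.
At the end, for the whole second after the job is handed in: Released, the platform stays locked down (joint above 0.015 m); the hub lies at rest and flat on it (tilt under 0.1 rad), its centre within 25 mm across and 20 mm along of the platform's, its length within 0.3 rad of the platform's either way round, its underside within 5 mm of the plate (x of usb_hub in the frame of platform between -0.025 and 0.025 m and y of usb_hub in the frame of platform between -0.02 and 0.02 m and z of usb_hub in the frame of platform between -0.005 and 0.005 m and angle between the y axis of usb_hub and the y axis of platform, either way round below 0.3 rad and angle between usb_hub's own z axis and vertical below 0.1 rad and value of joint stage above 0.015 m and linear speed of usb_hub below 0.02 m/s); the robot touches nothing.
It also fails if it takes over 45 s, if anything falls off the work surface, if the arm or the gripper's body presses on something with over 40 N, if the wrist force passes 120 N, or if a joint passes its speed limit or range.

## Working session

There is one attempt and no reset: what is moved stays moved. The work goes in short steps, Python scripts to look and compute and a shell command to move; the robot and the scene stay as the last step left them, time stands still between calls to the robot, and variables do not carry over. Pictures are saved under pics/ and viewed, at most 10 in all, crops included, and the job is handed in when it is done.

```bash
ls; mkdir -p pics; python3 - <<'E'
from bench import bot
import cv2
for n in ("side","top"):
    c=bot.camera(n); cv2.imwrite(f"pics/{n}0.png",c["frame"][:,:,::-1]); print(n,c["K"],c["D"],c["extrinsics"])
s=bot.sense(); print(s)
E
```

```text
pics
side [[488.71988968   0.         315.60338667]
 [  0.         488.71988968 236.37902474]
 [  0.           0.           1.        ]] [-0.03231304  0.          0.          0.          0.        ] [[ 0.99899217  0.04120038 -0.01780933 -0.49399257]
 [-0.00613497  0.51839147  0.85512142 -0.07471112]
 [ 0.04446353 -0.85415034  0.51812179 -1.11960653]
 [ 0.          0.          0.          1.        ]]
top [[579.33858561   0.         319.62028093]
 [  0.         579.33858561 236.28158341]
 [  0.           0.           1.        ]] [-0.01117095  0.          0.          0.          0.        ] [[ 0.02724088 -0.99929886  0.02568514  0.00303717]
 [ 0.99093698  0.03037614  0.13084797 -0.52074128]
 [-0.13153644  0.02188794  0.99106967 -1.09309829]
 [ 0.          0.          0.          1.        ]]
{'time_s': 0.1, 'qpos': array([ 1.21879392,  0.53713949, -0.00443469,  1.53877104,  0.0026054 ,
        1.06729357, -0.071212  ]), 'joint_velocities': array([ 6.14141980e-04, -3.71143297e-03,  9.01016798e-06, -1.96904323e-03,
        7.67342988e-04, -2.77886056e-04, -7.84246132e-04]), 'joint_torque': array([ 3.83064020e-03, -5.84564102e+01,  1.05249267e+00, -2.59777987e+01,
        1.26576115e-02,  4.58673414e-03, -3.33032426e-05]), 'tool_pos': array([ 0.18307399, -0.62308979,  0.23047021]), 'ee_rot': array([-3.13999180e+00,  1.25128035e-04,  2.85861444e-01]), 'ft_force': array([-0.45143668,  0.79001405, -0.78331096]), 'wrist_torque': array([-0.00052643, -0.03549233,  0.00094115]), 'grip_force': 0.0, 'finger_gap': 1.0025798159265333}
```

View pics/top0.png

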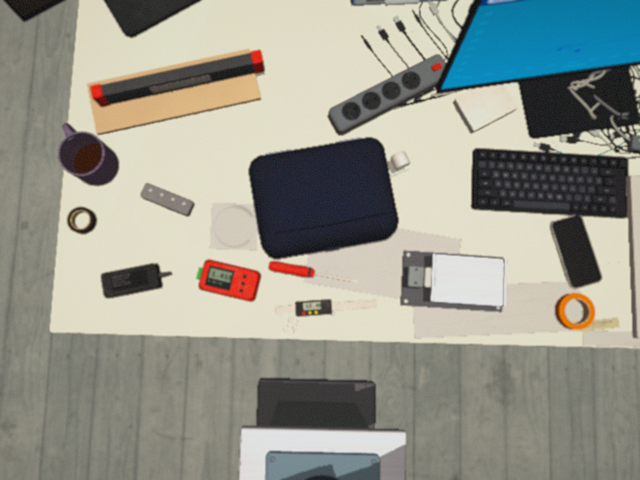

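View pics/side0.png

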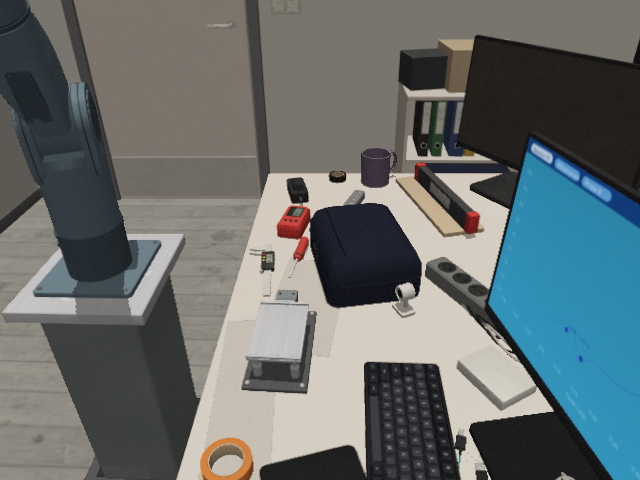

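The top view shows the hub at about (167,199), from (142,189) to (193,210). The platform spans about (432–505, 254–306), with the latch to its left (+y). The power brick and the meter lie nearer the robot, and the side view agrees.

```bash
cat > h.py <<'E'
from bench import bot
import cv2, numpy as np
def ray(c,uv,z):
    K,D,E=c["K"],np.array(c["D"]),c["extrinsics"]
    p=cv2.undistortPoints(np.array([[uv]],float),K,D)[0,0]
    R,t=E[:3,:3],E[:3,3]; o=-R.T@t; d=R.T@np.array([p[0],-p[1],-1.])
    return o+d*(z-o[2])/d[2]
def proj(c,P):
    E=c["extrinsics"]; q=(E[:3,:3]@np.array(P,float).T).T+E[:3,3]; q=q*[1,-1,-1]
    return cv2.projectPoints(q,np.zeros(3),np.zeros(3),c["K"],np.array(c["D"]))[0][:,0]
def save(n,im): cv2.imwrite(n,im[:,:,::-1])
E
python3 - <<'E'
from h import *
c=bot.camera("top"); f=c["frame"]
hsv=cv2.cvtColor(f,cv2.COLOR_RGB2HSV)
def blob(x0,y0,x1,y1,m,z):
    m=m[y0:y1,x0:x1].astype(np.uint8)
    n,l,s,_=cv2.connectedComponentsWithStats(m); k=1+s[1:,4].argmax()
    p=np.argwhere(l==k)[:,::-1].astype(np.float32)+[x0,y0]
    b=cv2.boxPoints(cv2.minAreaRect(p.astype(np.float32)))
    w=np.array([ray(c,q,z) for q in b])[:,:2]; print(s[k],b.round(1).tolist(),w.round(4).tolist(),w.mean(0),[np.linalg.norm(w[i]-w[i-1]) for i in range(2)],[np.degrees(np.arctan2(*(w[i]-w[i-1])[::-1])) for i in range(2)])
g=f.max(2)
blob(130,175,205,222,g<190,0.02)
blob(420,240,520,315,g>np.int32(150),0.062)
a=cv2.resize(f[170:230,125:215],None,fx=6,fy=6,interpolation=2)
b=cv2.resize(f[240:320,390:525],None,fx=4,fy=4,interpolation=2)
o=np.zeros((a.shape[0]+b.shape[0],540,3),np.uint8);o[:360]=a;o[360:]=b
save("pics/crop.png",o[:680])
E
```

```text
[ 10   8  55  34 924] [[138.1999969482422, 197.5], [144.6999969482422, 181.3000030517578], [195.6999969482422, 201.6999969482422], [189.1999969482422, 217.89999389648438]] [[0.5886, 0.378], [0.6216, 0.3675], [0.5837, 0.2645], [0.5509, 0.2754]] [0.58621949 0.32133478] [np.float64(0.10928896274879685), np.float64(0.03468476791216211)] [np.float64(69.85882596775998), np.float64(-17.674975400401156)]
[   0    0  100   75 6553] [[420.0, 240.0], [519.0, 240.0], [519.0, 314.0], [420.0, 314.0]] [[0.5155, -0.1727], [0.5213, -0.3633], [0.3806, -0.3608], [0.3757, -0.1733]] [ 0.44826428 -0.26753151] [np.float64(0.1397776268725269), np.float64(0.19073075955143162)] [np.float64(0.2712437443400126), np.float64(-88.25595037300478)]
```

View pics/crop.png

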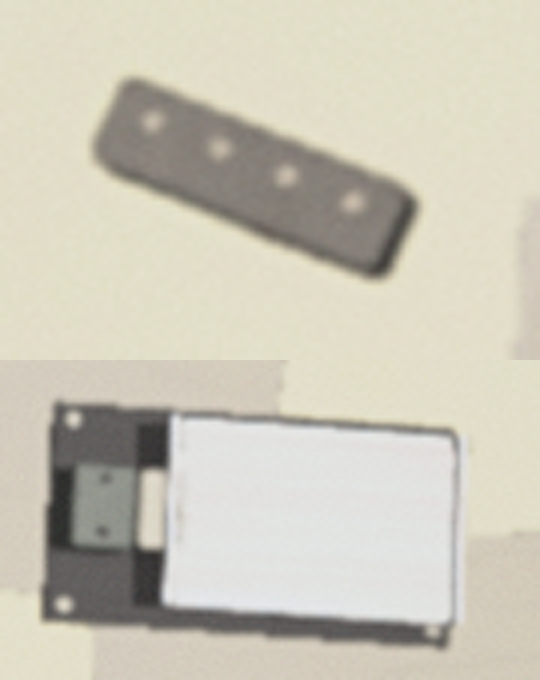

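The crop puts the platform corners at about (432.5,253), (505,258), (505,306) and (431,301), with the latch on the left. The hub's top is centred near (167,199). I'll make a small "how far to go" tool and start moving.

```bash
cat >> h.py <<'E'
from scipy.spatial.transform import Rotation as Ro
def togo(p,yaw):
    s=bot.sense(); R=Ro.from_euler('xyz',s["ee_rot"]); T=Ro.from_euler('xyz',[np.pi,0,yaw])
    print("t %.2f"%s["time_s"],"tcp",s["tool_pos"].round(4),s["ee_rot"].round(3),"F",s["ft_force"].round(1),"gap %.3f grip %.1f"%(s["finger_gap"],s["grip_force"]))
    print("shift units",(R.inv().apply(np.array(p)-s["tool_pos"])/.03).round(2),"turn units",(np.degrees((R.inv()*T).as_rotvec())/5).round(2))
E
python3 - <<'E'
from h import *
c=bot.camera("top")
w=np.array([ray(c,q,.062) for q in [(432.5,253),(505,258),(505,306),(431,301)]])
print(w.round(4),w.mean(0)); y=(w[0]+w[3]-w[1]-w[2])/2; x=(w[0]+w[1]-w[2]-w[3])/2
print(np.linalg.norm(x),np.linalg.norm(y),np.degrees(np.arctan2(y[1],y[0])),np.degrees(np.arctan2(x[1],x[0])))
togo((.586,.321,.12),np.radians(70.5))
E
python3 -m inch '[[[0.9,-0.8,0,0,0,0,0],[1,-0.9,0,0,0,0,0],[1,-0.9,0,0,0,0,0],[1,-0.9,0,0,0,0,0],[1,-0.9,0,0,0,0,0],[1,-0.9,0,0,0,0,0],[1,-0.9,0,0,0,0,0],[1,-0.9,0,0,0,0,0],[1,-0.9,0,0,0,0,0],[1,-0.9,0,0,0,0,0]]]'
```

```text
[[ 0.4913 -0.1967  0.062 ]
 [ 0.4858 -0.3357  0.062 ]
 [ 0.3949 -0.3344  0.062 ]
 [ 0.4005 -0.194   0.062 ]] [ 0.44312609 -0.26518222  0.062     ]
0.09088528652854873 0.13982039357516865 87.74283973938489 -1.2533568566413817
t 0.20 tcp [ 0.1832 -0.6233  0.2308] [-3.141  0.     0.286] F [ 0.2 -0.2  0.5] gap 1.002 grip 0.0
shift units [ 21.76 -26.41   3.72] turn units [-1.000e-02 -1.000e-02 -1.082e+01]
time_s: 1.03
tool_pos: [0.3935, -0.2819, 0.2314]
ee_rot: [3.141, -0.0, 0.286]
ft_force: [0.9, 0.5, 0.0]
finger_gap: 1.002
grip_force: 0.0
```

```bash
python3 -m inch '[[[0.7,-1,0,0,0,0,0],[0.7,-1,0,0,0,0,0],[0.7,-1,0,0,0,0,0],[0.7,-1,0,0,0,0,0],[0.7,-1,0,0,0,0,0],[0.7,-1,0,0,0,0,0],[0.7,-1,0,0,0,0,0],[0.7,-1,0,0,0,0,0],[0.7,-1,0,0,0,0,0],[0.7,-1,0,0,0,0,0]]]'
python3 -m inch '[[[0.6,-1,0,0,0,0,0],[0.6,-1,0,0,0,0,0],[0.6,-1,0,0,0,0,0],[0.6,-1,0,0,0,0,0],[0.6,-1,0,0,0,0,0],[0.6,-1,0,0,0,0,0],[0.5,-0.9,0,0,0,0,0],[0.4,-0.5,0,0,0,0,0]]]'
python3 -m inch '[[[0,0,0,0,0,-1,0],[0,0,0,0,0,-1,0],[0,0,0,0,0,-1,0],[0,0,0,0,0,-1,0],[0,0,0,0,0,-1,0],[0,0,0,0,0,-1,0],[0,0,0,0,0,-1,0],[0,0,0,0,0,-1,0],[0,0,0,0,0,-1,0],[0,0,0,0,0,-1,0]]]'
python3 -m inch '[[[0,0,0.8,0,0,-0.8,0],[0,0,0.8,0,0,0,0],[0,0,0.8,0,0,0,0],[0,0,0,0,0,0,0]]]'
python3 - <<'E'
from h import *
togo((.586,.321,.12),np.radians(70.5))
c=bot.camera("top"); save("pics/over.png",cv2.resize(c["frame"][130:280,60:260],None,fx=4,fy=4,interpolation=2))
c=bot.camera("side"); save("pics/overs.png",cv2.resize(c["frame"][60:260,260:440],None,fx=3,fy=3,interpolation=2))
E
```

```text
time_s: 1.87
tool_pos: [0.51, 0.065, 0.2313]
ee_rot: [3.141, -0.0, 0.286]
ft_force: [0.6, -0.8, 0.5]
finger_gap: 0.998
grip_force: 0.0
time_s: 2.53
tool_pos: [0.5757, 0.3189, 0.231]
ee_rot: [-3.139, 0.0, 0.29]
ft_force: [0.5, 0.7, 0.3]
finger_gap: 1.0
grip_force: 0.0
time_s: 3.37
tool_pos: [0.5767, 0.3141, 0.231]
ee_rot: [-3.141, 0.001, 1.163]
ft_force: [0.8, -0.7, 0.5]
finger_gap: 1.002
grip_force: 0.0
time_s: 3.7
tool_pos: [0.5742, 0.3119, 0.1541]
ee_rot: [-3.136, 0.007, 1.228]
ft_force: [-1.1, -0.9, -0.6]
finger_gap: 1.001
grip_force: 0.0
t 3.70 tcp [0.5742 0.3119 0.1541] [-3.136  0.007  1.228] F [-1.1 -0.9 -0.6] gap 1.001 grip 0.0
shift units [0.42 0.28 1.13] turn units [-0.06  0.08 -0.03]
```

View pics/over.png

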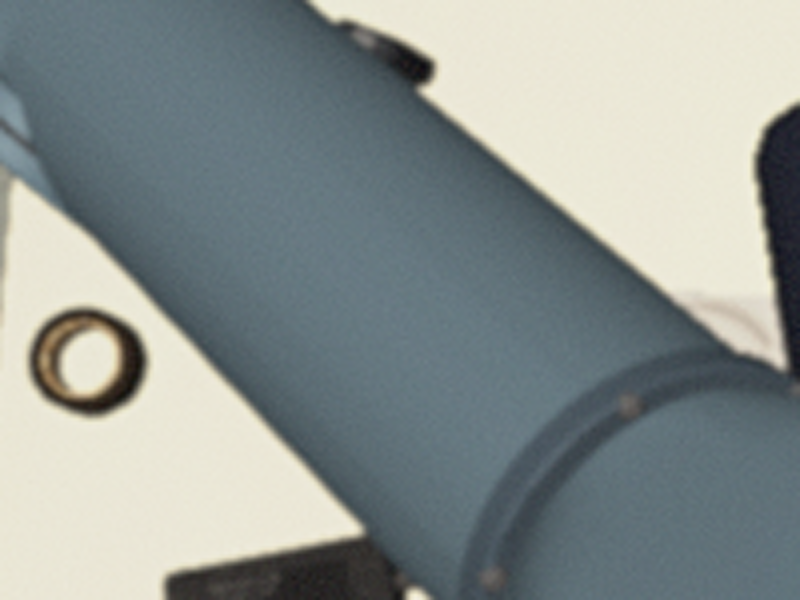

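The forearm hides the hub from the top camera, so I'll correct the pose, lower to about 0.06 and check with the side camera.

```bash
python3 -m inch '[[[0.4,0.3,0.5,0,0,0,0],[0,0,0.8,0,0,0,0],[0,0,0.8,0,0,0,0],[0,0,0.8,0,0,0,0],[0,0,0,0,0,0,0],[0,0,0,0,0,0,0]]]'
python3 - <<'E'
from h import *
togo((.586,.321,.005),np.radians(70.5))
c=bot.camera("side"); f=c["frame"].copy()
a=np.radians(70.5);l=np.array([np.cos(a),np.sin(a)])*.052;w=np.array([np.sin(a),-np.cos(a)])*.016;o=np.array([.586,.321])
P=[[*(o+i*l+j*w),.02] for i,j in((1,1),(1,-1),(-1,-1),(-1,1))]
print(proj(c,P).round(1).tolist())
big=cv2.resize(f[130:250,280:440],None,fx=5,fy=5,interpolation=2)
cv2.polylines(big,[((proj(c,P)-[280,130])*5).astype(int)],True,(0,255,0),1)
save("pics/overs2.png",big)
E
```

```text
time_s: 4.3
tool_pos: [0.5895, 0.3229, 0.0732]
ee_rot: [-3.142, -0.0, 1.228]
ft_force: [-0.6, -0.5, 0.5]
finger_gap: 0.997
grip_force: 0.0
t 4.30 tcp [0.5895 0.3229 0.0732] [-3.142 -0.     1.228] F [-0.6 -0.5  0.5] gap 0.997 grip 0.0
shift units [-0.1  -0.09  2.27] turn units [-0.   -0.   -0.03]
[[364.2, 191.6], [353.5, 190.0], [341.5, 205.8], [352.8, 207.7]]
```

View pics/overs2.png

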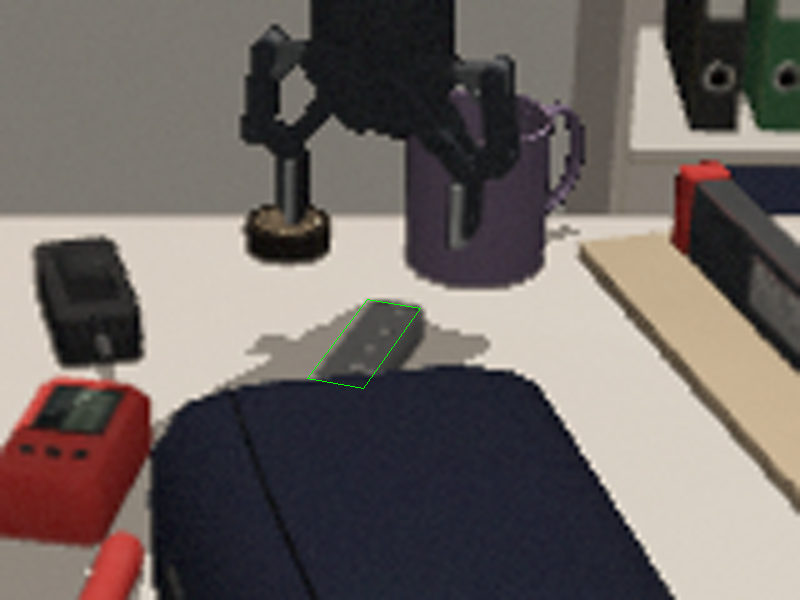

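The green outline, my estimate, sits on the hub's top within about 3 mm, and the fingers straddle it. I'll descend and grip.

```bash
python3 -m inch '[[[-0.1,-0.1,0.6,0,0,0,0],[0,0,0.6,0,0,0,0],[0,0,0.6,0,0,0,0],[0,0,0.4,0,0,0,0],[0,0,0,0,0,0,0],[0,0,0,0,0,0,0]]]'
python3 -m inch '[[[0,0,0,0,0,0,255],[0,0,0,0,0,0,255],[0,0,0,0,0,0,255],[0,0,0,0,0,0,255],[0,0,0,0,0,0,255],[0,0,0,0,0,0,255],[0,0,0,0,0,0,255],[0,0,0,0,0,0,255],[0,0,0,0,0,0,255],[0,0,0,0,0,0,255]]]' 60
```

```text
time_s: 4.85
tool_pos: [0.586, 0.3214, 0.0075]
ee_rot: [3.141, -0.001, 1.228]
ft_force: [0.4, -0.6, 0.5]
finger_gap: 1.005
grip_force: 0.0
time_s: 5.68
tool_pos: [0.586, 0.3213, 0.0072]
ee_rot: [3.141, -0.001, 1.228]
ft_force: [0.1, -1.0, 5.8]
finger_gap: 0.354
grip_force: 60.6
```

```bash
python3 -m inch '[[[0,0,-0.4,0,0,0,255],[0,0,-0.8,0,0,0,255],[0,0,-0.8,0,0,0,255],[0,0,-0.8,0,0,0,255],[0,0,-0.8,0,0,0,255],[0,0,-0.8,0,0,0,255],[0,0,-0.8,0,0,-0.9,255],[0,0,-0.8,0,0,-0.9,255],[0,0,-0.3,0,0,-0.9,255],[0,0,0,0,0,-0.8,255]]]'
python3 -m inch '[[[-0.8,-0.2,0,0,0,0,255],[-1,-0.2,0,0,0,0,255],[-1,-0.2,0,0,0,0,255],[-1,-0.2,0,0,0,0,255],[-1,-0.2,0,0,0,0,255],[-1,-0.2,0,0,0,0,255],[-1,-0.2,0,0,0,0,255],[-1,-0.2,0,0,0,0,255],[-1,-0.2,0,0,0,0,255],[-1,-0.2,0,0,0,0,255]]]'
python3 -m inch '[[[-1,-0.2,0,0,0,0,255],[-1,-0.2,0,0,0,0,255],[-1,-0.2,0,0,0,0,255],[-1,-0.2,0,0,0,0,255],[-1,-0.2,0,0,0,0,255],[-1,-0.2,0,0,0,0,255],[-1,-0.2,0,0,0,0,255],[-1,-0.2,0,0,0,0,255],[-0.8,-0.2,0,0,0,0,255],[0,0,0,0,0,0,255]]]'
python3 - <<'E'
from h import *
togo((.443,-.265,.09),np.radians(88.3))
E
```

```text
time_s: 6.52
tool_pos: [0.5865, 0.3219, 0.1992]
ee_rot: [3.137, -0.003, 1.538]
ft_force: [0.1, 0.0, -0.5]
finger_gap: 0.361
grip_force: 59.9
time_s: 7.35
tool_pos: [0.5137, 0.0278, 0.1957]
ee_rot: [-3.142, 0.001, 1.534]
ft_force: [0.7, 0.3, -0.7]
finger_gap: 0.353
grip_force: 59.8
time_s: 8.18
tool_pos: [0.4483, -0.2385, 0.1953]
ee_rot: [-3.14, 0.003, 1.526]
ft_force: [1.0, 0.5, 0.1]
finger_gap: 0.355
grip_force: 59.8
t 8.18 tcp [ 0.4483 -0.2385  0.1953] [-3.140e+00  3.000e-03  1.526e+00] F [1.  0.5 0.1] gap 0.355 grip 59.8
shift units [-0.88 -0.13  3.51] turn units [-0.02  0.03 -0.18]
```

```bash
python3 -m inch '[[[-0.9,-0.1,0.5,0,0,-0.2,255],[0,0,0.7,0,0,0,255],[0,0,0.7,0,0,0,255],[0,0,0.7,0,0,0,255],[0,0,0.5,0,0,0,255],[0,0,0,0,0,0,255],[0,0,0,0,0,0,255]]]'
python3 - <<'E'
from h import *
togo((.443,-.265,.07),np.radians(88.3))
c=bot.camera("side"); d=bot.camera("top")
save("pics/place.png",np.vstack([cv2.resize(c["frame"][270:410,210:350],(560,560),interpolation=2)]))
save("pics/placet.png",cv2.resize(d["frame"][200:340,380:540],(640,560),interpolation=2))
E
```

```text
time_s: 8.77
tool_pos: [0.4466, -0.2587, 0.1023]
ee_rot: [-3.14, -0.001, 1.552]
ft_force: [0.2, 0.4, -0.2]
finger_gap: 0.354
grip_force: 59.8
t 8.77 tcp [ 0.4466 -0.2587  0.1023] [-3.140e+00 -1.000e-03  1.552e+00] F [ 0.2  0.4 -0.2] gap 0.354 grip 59.8
shift units [-0.21 -0.11  1.08] turn units [-0.01 -0.01  0.12]
```

View pics/place.png

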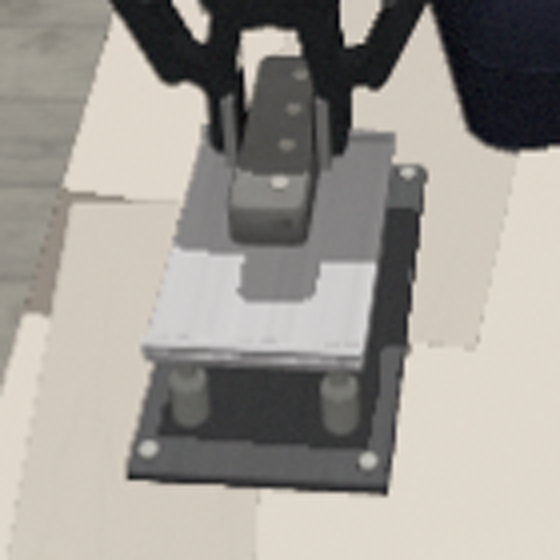

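The hub is held level over the platform, along its length, with about 30 mm to go. TCP height at contact should be about 0.069.

```bash
python3 -m inch '[[[-0.2,-0.1,0.3,0,0,0.1,255],[0,0,0.4,0,0,0,255],[0,0,0.35,0,0,0,255],[0,0,0,0,0,0,255],[0,0,0,0,0,0,255],[0,0,0,0,0,0,255]]]'
python3 - <<'E'
from h import *
togo((.443,-.265,.0692),np.radians(88.3))
E
```

```text
time_s: 9.37
tool_pos: [0.4436, -0.265, 0.0706]
ee_rot: [-3.141, -0.001, 1.543]
ft_force: [0.1, -0.6, -0.9]
finger_gap: 0.355
grip_force: 59.9
t 9.37 tcp [ 0.4436 -0.265   0.0706] [-3.141e+00 -1.000e-03  1.543e+00] F [ 0.1 -0.6 -0.9] gap 0.355 grip 59.9
shift units [-0.   -0.02  0.05] turn units [-0.01 -0.01  0.02]
```

```bash
python3 -m inch '[[[0,0,0.05,0,0,0,255],[0,0,0,0,0,0,255],[0,0,0,0,0,0,90],[0,0,0,0,0,0,90],[0,0,0,0,0,0,90],[0,0,0,0,0,0,90],[0,0,0,0,0,0,90],[0,0,0,0,0,0,90]]]'
python3 -m inch '[[[0,0,-0.5,0,0,0,90],[0,0,-0.8,0,0,0,90],[0,0,-0.8,0,0,0,90],[0,0,-0.1,0,0,0,255],[0,0,0,0,0,0,255],[0,0,0,0,0,0,255],[0,0,0,0,0,0,255],[0,0,0,0,0,0,255],[0,0,0,0,0,0,255],[0,0,0,0,0,0,255]]]'
python3 - <<'E'
from h import *
togo((.443,-.265,.085),np.radians(88.3))
c=bot.camera("side")
R=Ro.from_euler('z',88.3-90,degrees=True).as_matrix()
f=cv2.resize(c["frame"][270:410,210:350],(560,560),interpolation=2)
for x,y,z,col in((16,52,20,(0,255,0)),(45,71,0,(255,0,0))):
    P=[[.443,-.265,.062]+R@(np.array([i*x,j*y,z])/1000) for i,j in((1,1),(1,-1),(-1,-1),(-1,1))]
    cv2.polylines(f,[((proj(c,P)-[210,270])*4).astype(int)],True,col,1)
save("pics/placed.png",f)
E
```

```text
time_s: 10.03
tool_pos: [0.4437, -0.2654, 0.0693]
ee_rot: [3.142, 0.0, 1.542]
ft_force: [-0.7, -0.4, -0.6]
finger_gap: 0.652
grip_force: 0.0
time_s: 10.87
tool_pos: [0.4434, -0.2651, 0.1346]
ee_rot: [-3.141, -0.001, 1.543]
ft_force: [-0.3, 0.1, -0.5]
finger_gap: -0.005
grip_force: 0.0
t 10.87 tcp [ 0.4434 -0.2651  0.1346] [-3.141e+00 -1.000e-03  1.543e+00] F [-0.3  0.1 -0.5] gap -0.005 grip 0.0
shift units [ 0.   -0.01  1.65] turn units [-0.01 -0.01  0.02]
```

View pics/placed.png

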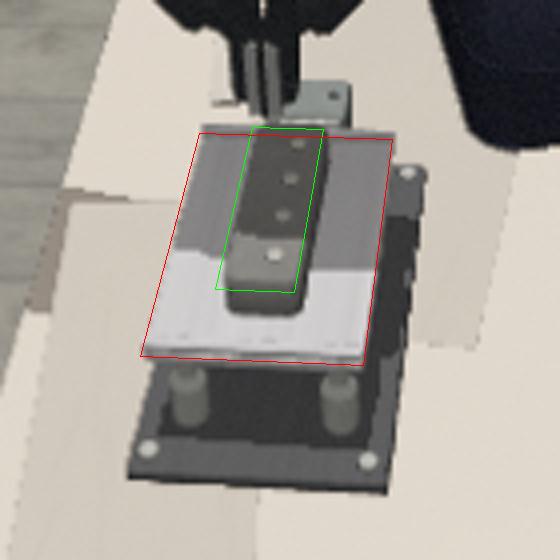

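The hub lies flat on the raised platform. It is offset from my estimate by only about 4 mm, inside the lips and well within tolerance. Now I'll push down with the shut fingers.

```bash
python3 -m inch '[[[0.1,0,0.5,0,0,0,255],[0,0,0.6,0,0,0,255],[0,0,0.4,0,0,0,255],[0,0,0,0,0,0,255],[0,0,0,0,0,0,255]]]'
python3 -m inch '[[[0,0,0.1,0,0,0,255],[0,0,0.1,0,0,0,255],[0,0,0.1,0,0,0,255],[0,0,0,0,0,0,255]]]'
python3 -m inch '[[[0,0,0.1,0,0,0,255],[0,0,0.1,0,0,0,255],[0,0,0.1,0,0,0,255],[0,0,0,0,0,0,255]]]'
```

```text
time_s: 11.33
tool_pos: [0.4434, -0.2621, 0.0898]
ee_rot: [-3.14, -0.001, 1.543]
ft_force: [0.5, -0.1, -0.5]
finger_gap: 0.002
grip_force: 0.0
time_s: 11.67
tool_pos: [0.4443, -0.2627, 0.0815]
ee_rot: [3.141, 0.001, 1.542]
ft_force: [0.3, -0.5, 3.3]
finger_gap: -0.001
grip_force: 1.8
time_s: 12.0
tool_pos: [0.4443, -0.2628, 0.0728]
ee_rot: [3.141, 0.001, 1.542]
ft_force: [-1.5, 0.9, 7.2]
finger_gap: -0.004
grip_force: 3.7
```

```bash
python3 -m inch '[[[0,0,0.1,0,0,0,255],[0,0,0.1,0,0,0,255],[0,0,0.1,0,0,0,255],[0,0,0,0,0,0,255]]]'
python3 -m inch '[[[0,0,0.08,0,0,0,255],[0,0,0,0,0,0,255],[0,0,0,0,0,0,255]]]'
```

```text
time_s: 12.33
tool_pos: [0.4444, -0.2627, 0.0638]
ee_rot: [3.141, 0.001, 1.542]
ft_force: [-1.2, 0.7, 8.2]
finger_gap: 0.003
grip_force: 4.1
time_s: 12.58
tool_pos: [0.4443, -0.2627, 0.0617]
ee_rot: [3.141, 0.001, 1.542]
ft_force: [-1.3, 0.5, 8.4]
finger_gap: -0.004
grip_force: 4.4
```

```bash
python3 -m inch '[[[0,0,0.04,0,0,0,255],[0,0,0,0,0,0,255],[0,0,0,0,0,0,255]]]'
python3 -m inch '[[[0,0,-0.15,0,0,0,255],[0,0,-0.3,0,0,0,255],[0,0,-0.8,0,0,0,255],[0,0,-0.8,0,0,0,255],[0,0,-0.8,0,0,0,255],[0,0,-0.8,0,0,0,255],[0,0,0,0,0,0,255],[0,0,0,0,0,0,255]]]'
python3 - <<'E'
from h import *
c=bot.camera("side")
R=Ro.from_euler('z',88.3-90,degrees=True).as_matrix()
f=cv2.resize(c["frame"][270:410,210:350],(560,560),interpolation=2)
for z,col in((.062,(255,0,0)),(.044,(0,255,0))):
    P=[[.443,-.265,z]+R@(np.array([i*45,j*71,0])/1000) for i,j in((1,1),(1,-1),(-1,-1),(-1,1))]
    cv2.polylines(f,[((proj(c,P)-[210,270])*4).astype(int)],True,col,1)
save("pics/latched.png",f)
E
```

```text
time_s: 12.83
tool_pos: [0.4443, -0.2627, 0.0606]
ee_rot: [3.141, 0.001, 1.542]
ft_force: [-0.7, 0.4, 9.2]
finger_gap: -0.003
grip_force: 4.5
time_s: 13.5
tool_pos: [0.4444, -0.2629, 0.1706]
ee_rot: [3.139, 0.002, 1.542]
ft_force: [-0.3, -0.4, -0.3]
finger_gap: 0.004
grip_force: 0.0
```

View pics/latched.png

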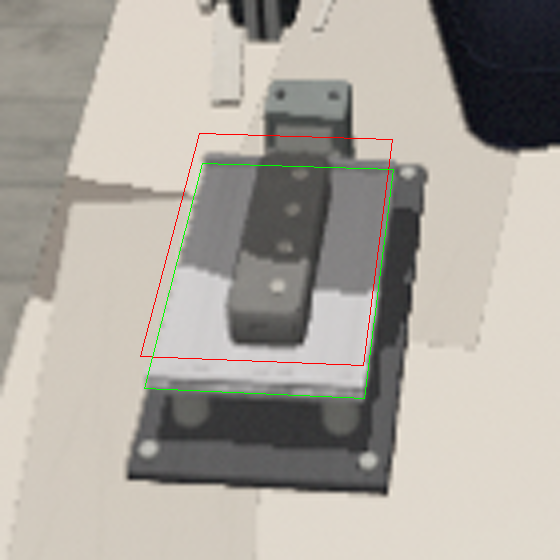

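The plate now matches the green outline for 18 mm down, not the red one for raised. It is latched with the hub flat on it, and the gripper is clear.

```bash
python3 -c "
from bench import bot
print(bot.finish_job())"
```

```text
the job is handed in; nothing more can be done
None
```

The hub lies flat on the platform, about 4 mm from where I aimed it. The platform is locked about 18 mm down by the last side view, the gripper is clear, and I handed the job in at about 13.6 s; no verdict came back.

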